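# Blank reading with a sprung tweezer electrode

### The arm

A 6-joint arm with a two-finger parallel gripper is mounted at the origin on the work surface. World frame = base frame: x ahead of the robot, y to its left, z up, the work surface at z = 0. Lengths are in mm, angles in rad, forces in N, time in s.
With the tool pointing down it reaches from about 400 to 925 mm from the base axis. Payload 12.5 kg.
Tool frame: the origin (TCP) lies midway between the tips of the shut fingers; the grasp point (between the pads) lies 19 mm behind it; z points along the fingers, y is the line along which they close (so a half turn about z gives the same grasp; the last joint's range is limited). The gripper opens to 95 mm and grips with 3 to 60 N. Pads are 20 mm wide; open, the fingers measure 119 mm over their backs; the gripper's body (75 mm by 180 mm) begins 59 mm behind the grasp point.
Start: joints at [1.216, 0.491, 1.559, -0, 1.092, -0.106], TCP at [153.883, 605.778, 214.661] pointing down, gripper open.
Joint ranges: [-3.1, 3.1], [-0.84, 2.19], [0.05, 2.79], [-1.13, 4.28], [0.06, 2.93], [-2.69, 2.69]. Speed limits (rad/s): [2.22, 2.22, 2.79, 3.14, 3.14, 3.14].

### API

Orientations are given as [roll, pitch, yaw] about the fixed x, y, z axes, in that order (R = Rz(yaw) Ry(pitch) Rx(roll)).
In Python, from cell import env gives the robot as it stands.
- The arm moves only by the tool arm_command, never from a script. Its argument "targets" is a list of rows, each a list of 5 numbers: the shift along the tool's x, y, z in mm, then the turn about the tool's z in degrees, then the opening, from 0 (shut) to 1 (fully open). In form: [[tx, ty, tz, roll, fingers], ...]. A call has 1 to 5 rows; each row is the pose to reach, as a shift and turn from the pose commanded when the call began, along the tool's axes at that moment; what a row does not reach only later rows make up. A row lasts 1/10 s, in which the tool goes at most 50 mm and 8.59 degrees, less where a joint would pass 70% of its speed; a pose out of reach is approached as far as the arm can. A call with a gripper value outside its range is refused whole. The fingers move at their own pace and stop on an object; the grip force is fixed at half the most. Time passes only in rows, so rows that repeat a pose let the fingers close. It gives the time, the measured TCP pose, the force, the opening and the grip force at its end, in the units of the state.
- env.state(): the state, without advancing time (a new reading comes with each control period).
- env.read_camera(name): name is "scene" or "top" or "wrist"; returns a dict with "frame" (480x640x3 uint8, red, green, blue), "vertical_fov" (degrees; the focal length in pixels is half the picture's height over the tangent of half this angle, whatever the lens; pixels are square), "cx", "cy" (the principal point, pixels), "world_from_camera" (4x4, takes a point from camera to world coordinates); the wrist camera has in their place "hand_eye" (4x4, takes a point from camera to tool coordinates, whose origin is the TCP and whose axes are the flange's). Camera axes: x right, y down, z forward; pixel columns grow to the right and rows downward; lengths in mm; the calibration is good to about 2 mm. A picture is of the moment at which its call begins: read the wrist's pose just before it. There is no depth.
- env.job_done(): hands the job in; it is judged then, once.
The state is a dict: "t": time; "joints": joint angles; "qvel": joint speeds; "tau": joint torques, N m; "eef_pos": TCP position; "tcp_rot": TCP orientation; "ft_force": force on the tool from outside, world axes, zero at the start; "moment": the same for the moment, N m; "opening": opening from 0.0 (shut) to 1.0 (fully open); "grip_force": force on a finger pad.
Only numpy, scipy, OpenCV 4.12 (cv2) and the standard library are available. Lean on these libraries where they do the work, as an engineer would, in place of code of your own. Each camera call takes 0.05 s, during which the arm holds its last target. There are 200 camera calls.

### The job

Set up the dry blank reading of the tweezer electrode: first slide the empty dish along the bench, without lifting it, until it stands inside the ring printed on the mat. Then pick the tweezer electrode up from its rest, squeeze it until its two discs are 10 mm apart (the long line on its scale) and hold it level with the discs down inside the middle of the dish, wholly below the rim and touching nothing, keeping that gap steady for at least two seconds; finish while still holding it like that. Leave the bottles and the other things where they stand.

Things in the scene. Friction and masses are not known exactly. Their poses are not given: they have to be found in the camera images.
- dish: empty round white porcelain dish, loose, 100 mm across, 28 mm tall, 3 mm wall and floor, 0.16 kg; origin at the centre of its underside, z up. Too wide to grip across; it starts on one side of the mat, the tweezer electrode on the other
- mat: flat grey printed mat, 160 mm square, lying on the bench (too thin to feel); its white printed ring has an inner diameter of 116 mm and an outer one of 124 mm. Origin at the ring's centre on the bench
- rest: fixed grey plastic rest: base 195 x 60 x 8 mm, from 112 mm behind to 83 mm ahead of its origin; rear yoke under the white head (centred 100 mm behind, 42 mm wide, 60 mm high) and front yoke under the arms (42 mm ahead, 66 mm wide, 62 mm high, 10 mm thick); between the yokes it is open. Origin on the bench under the middle of the grips, x along the tweezers to their tips, z up
- tweezers: sprung tweezer electrode, loose, 0.06 kg, lying level on the rest, steel arms side by side, white head (26 mm wide, 16 mm high, 80 to 124 mm behind the origin) holding their hinges 85 mm behind the origin. Origin midway between the grips at the arms' mid-height, 60 mm above the bench on the rest; x to the tips, y to the left arm, z up. Balances about 10 mm behind the origin
- grips (a point): same point as the tweezers' origin, midway between the black ribbed grips on the arms' outsides (70 mm long, 12 mm high). Width over the grips here: 43.3 mm free, 34 mm (grips parallel) when the discs are 10 mm apart; each 1 mm of squeeze closes the discs by 1.92 mm. Spring force grows from 0 free to about 6 N at 34 mm; squeezed hard the discs close to about 1 mm
- tips (a point): point midway between the two discs at the height of their centres: tweezers frame x +78 mm, y 0, z -26 mm. The discs hang on thin stems that bend straight down from the arms' ends
- disc_left (a point): centre of the inner face of the left arm's disc (10 mm across, 2 mm thick, facing the other); its distance from disc_right is the disc gap: 27.8 mm when free. A white scale bar fixed on the left arm near the tips crosses over the right arm; its long line meets that arm's dark pointer at a gap of 10 mm
- disc_right (a point): centre of the inner face of the right arm's disc, same size
- bottle_tall: bystander: white plastic bottle with yellow cap, 44 mm across, 95 mm tall, beyond the mat; origin under its centre
- bottle_short: bystander: white plastic bottle with white cap, 38 mm across, 75 mm tall, beyond the mat; origin under its centre
- jar: bystander: amber glass jar with red cap, 48 mm across, 70 mm tall, beyond the mat; origin under its centre
- beaker: bystander: glass beaker, 72 mm across, 90 mm tall; origin under its centre
- rack: bystander: dark red tube rack, 85 x 140 mm, 38 mm tall (44 mm over the tubes); origin under its centre
- spatula: bystander: steel lab spatula, a thin rod 165 mm long with flat ends, lying between the robot and the mat; origin near its middle
- cuvettes: bystander: small cardboard box of cuvettes, 55 x 75 mm, 30 mm tall, between the robot and the mat; origin under its centre
Things that resemble listed ones, but are neither listed nor needed, are in the scene too. Of the things like the rest, leave any that is yellow; of the rest the larger one is meant. Of the things like the dish, leave any that is purple; of the rest the smaller one is meant.

How it is judged:
By the outcome, as a careful person would: the job done as asked, in the order asked, and still so for the second after the job is handed in, while the arm keeps its last pose, push and grip.
It also fails if it takes over 70 s, if anything falls off the work surface, if the arm or the gripper's body presses on something with over 40 N, if the wrist force passes 120 N, or if a joint passes its speed limit or range.

## Working session

There is one attempt and no reset: what is moved stays moved. The work goes in short steps, Python scripts to look and compute and a tool call to move; the robot and the scene stay as the last step left them, time stands still between calls to the robot, and variables do not carry over. Pictures are saved under pics/ and viewed, at most 10 in all, crops included, and the job is handed in when it is done.

Besides the shell and the picture viewer there is one more tool, called after "Request:" as name(argument=value, ...), one argument or row to a line, values as JSON. arm_command: Moves the arm, as the interface text tells. Its arguments: {"type":"object","properties":{"targets":{"type":"array","items":{"type":"array","items":{"type":"number"}}}},"required":["targets"]}

```bash
mkdir -p pics; ls; cat > h.py <<'E'
import numpy as np, cv2
from cell import env
def snap(name,fn=None):
    s=env.state(); c=env.read_camera(name)
    if name=="wrist":
        from scipy.spatial.transform import Rotation as R
        T=np.eye(4); T[:3,:3]=R.from_euler('xyz',s['tcp_rot']).as_matrix(); T[:3,3]=s['eef_pos']
        c['world_from_camera']=T@np.array(c['hand_eye'])
    if fn:
        cv2.imwrite(f'pics/{fn}.png',c['frame'][:,:,::-1])
        np.savez(f'pics/{fn}.npz',frame=c['frame'],W=c['world_from_camera'],fov=c['vertical_fov'],cx=c['cx'],cy=c['cy'])
    return c
def load(fn):
    return np.load(f'pics/{fn}.npz')
def ray(d,u,v):
    f=240/np.tan(np.radians(float(d['fov']))/2); W=d['W']
    r=W[:3,:3]@np.array([(u-float(d['cx']))/f,(v-float(d['cy']))/f,1.]); return W[:3,3],r/np.linalg.norm(r)
def atz(d,u,v,z):
    o,r=ray(d,u,v); return (o+r*(z-o[2])/r[2]).round(1)
def proj(d,p):
    f=240/np.tan(np.radians(float(d['fov']))/2); W=d['W']; q=W[:3,:3].T@(np.array(p,float)-W[:3,3])
    return np.array([float(d['cx'])+f*q[0]/q[2],float(d['cy'])+f*q[1]/q[2]]).round(1)
def tri(*l):
    A=np.zeros((3,3));b=np.zeros(3)
    for d,u,v in l:
        o,r=ray(d,u,v);M=np.eye(3)-np.outer(r,r);A+=M;b+=M@o
    return np.linalg.solve(A,b).round(1)
E
python3 - <<'E'
from h import *
for n in("scene","top"): 
    c=snap(n,n); print(n,c['vertical_fov'],c['cx'],c['cy'],np.array(c['world_from_camera']).round(2).tolist())
a=cv2.imread('pics/top.png');b=cv2.imread('pics/scene.png')
print(env.state())
E
```

```text
pics
scene 50.865432165424835 323.8848629993892 244.420214516398 [[-0.53, 0.56, -0.63, 1180.81], [0.84, 0.36, -0.39, 457.37], [0.01, -0.74, -0.67, 754.77], [0.0, 0.0, 0.0, 1.0]]
top 54.05316633257254 321.3718713772971 238.86130554809657 [[-0.01, -0.98, 0.19, 327.99], [-1.0, 0.01, 0.01, 39.94], [-0.01, -0.19, -0.98, 1079.61], [0.0, 0.0, 0.0, 1.0]]
{'t': 0.1, 'joints': array([ 1.21640653e+00,  4.91515272e-01,  1.55937536e+00,  7.85958179e-06,
        1.09172202e+00, -1.05592685e-01]), 'qvel': array([-0.0015813 , -0.0021062 , -0.00173367,  0.00038227,  0.00121862,
        0.00094339]), 'tau': array([ 3.20383646e-03, -6.13622761e+01, -2.58606881e+01,  6.94291689e-02,
        4.70132427e-02, -1.34954072e-05]), 'eef_pos': array([153.79604163, 605.56144534, 214.11478385]), 'tcp_rot': array([-3.14057907e+00, -1.14436336e-04,  2.89279186e+00]), 'ft_force': array([ 0.49360008, -0.77525474,  0.62837689]), 'moment': array([ 0.02421443, -0.01365865, -0.01495932]), 'grip_force': 0.0, 'opening': 0.9986098661364146}
```

View pics/top.png

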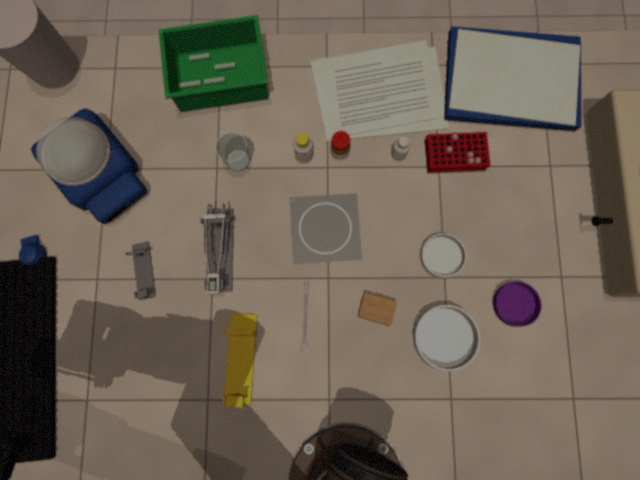

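View pics/scene.png

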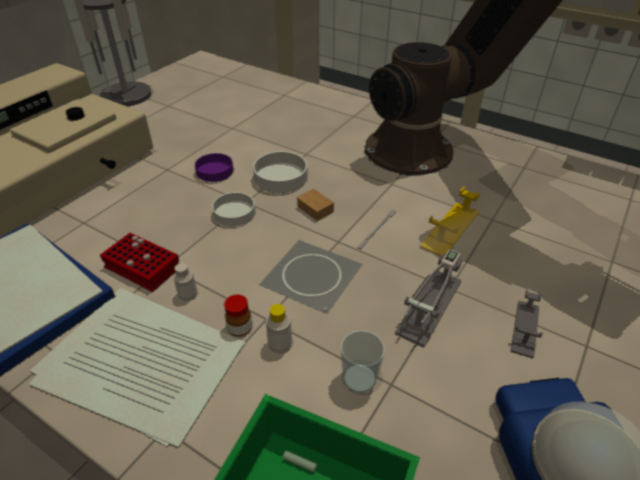

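Dish-like things (top view): small white (443,255), large white (447,337) and purple (517,303). The small white one is meant: it isn't purple and is the smaller of the other two. Rest-like things: grey with tweezers (218,250), small grey (143,270) and yellow (240,360). The larger grey one is meant, and it carries the tweezers. I'll confirm both in one enlarged crop.

```bash
python3 - <<'E'
from h import *
a=cv2.imread('pics/top.png');b=cv2.imread('pics/scene.png')
def cr(im,x,y,w,h,k): return cv2.resize(im[y:y+h,x:x+w],None,fx=k,fy=k,interpolation=cv2.INTER_CUBIC)
L=cr(a,120,195,130,120,3) # 390x360 
L2=cr(a,370,220,130,80,3) #390x240
R_=cr(b,390,240,100,110,3.6) #360x396
R2=cr(b,200,180,100,55,3.6)
can=np.zeros((600,760,3),np.uint8)
can[:360,:390]=L;can[360:600,:390]=L2;can[:396,395:755]=R_;can[400:598,395:755]=R2
cv2.imwrite('pics/crop1.png',cv2.convertScaleAbs(can,alpha=1.5))
t=load('top')
for n,u,v,z in [('mat',325.5,229,0),('dishrim',443,255,28),('restfront',217,215,62),('head',213,284,60),('beaker',236,150,40)]: print(n,atz(t,u,v,z))
E
```

```text
mat [559.5  40.8   0. ]
dishrim [ 491.5 -223.8   28. ]
restfront [579.9 282.4  62. ]
head [426.3 286.   60. ]
beaker [741.5 248.9  40. ]
```

View pics/crop1.png

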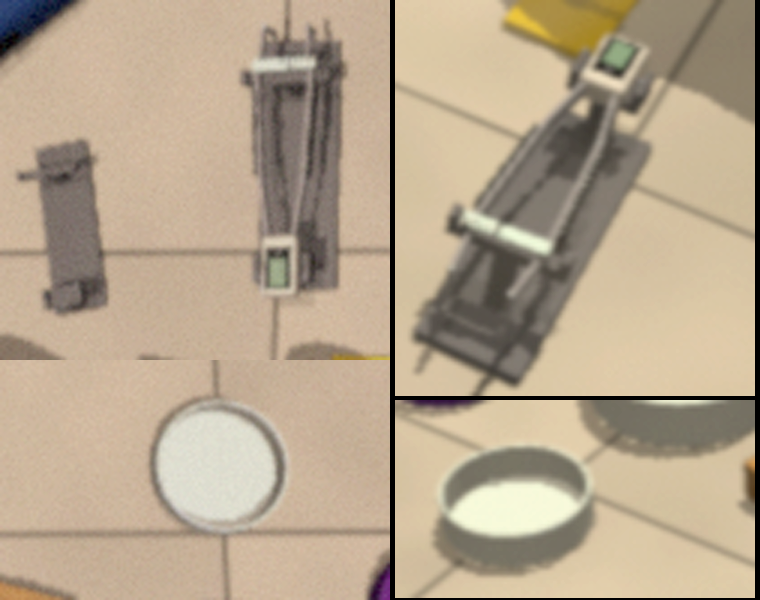

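The crop confirms it: a small white dish (top 443.2,255.2) and the large grey rest carrying the tweezers, head (213,283.3), scale bar (204–225,217).

```bash
python3 - <<'E'
from h import *
t=load('top');s=load('scene')
print('rim',tri((t,443.2,255.2),(s,233.3,205.6)))
print('head',tri((t,213,283.3),(s,450.6,258)))
print('barL',tri((t,204,217.3),(s,409.4,300.3)))
print('barR',tri((t,225,216.7),(s,433,308.6)))
print('ring',tri((t,325.5,229),(s,311.7,274.5)), atz(t,325.5,229,0))
print(np.array(env.read_camera('wrist')['hand_eye']).round(3), env.state()['t'])
d=np.array([153.8,605.6]); y=2.893
X=np.array([np.cos(y),np.sin(y)]);Y=np.array([np.sin(y),-np.cos(y)])
for g in [(491.5,-223.8),(500,285)]: e=np.array(g)-d; print(g,(e@X).round(1),(e@Y).round(1))
E
```

```text
rim [ 491.4 -224.7   25.7]
head [427.  284.9  66.2]
barL [577.8 286.6  83.7]
barR [570.1 286.6  56.3]
ring [559.6  41.1  -1.3] [559.5  40.8   0. ]
[[-1.00000e-03 -9.72000e-01 -2.36000e-01  6.61210e+01]
 [ 1.00000e+00 -1.00000e-03  0.00000e+00  1.10300e+00]
 [-0.00000e+00 -2.36000e-01  9.72000e-01 -1.69449e+02]
 [ 0.00000e+00  0.00000e+00  0.00000e+00  1.00000e+00]] 0.15
(491.5, -223.8) -531.4 -720.8
(500, 285) -414.4 -225.6
```

Request:
arm_command(
  targets=[
    [-40, -22, 0, 0, 1],
    [-80, -44, 0, 0, 1],
    [-120, -66, 0, 0, 1],
    [-160, -88, 0, 0, 1],
    [-200, -110, 0, 0, 1],
  ],
)

```text
t: 0.65
eef_pos: [321.7, 448.5, 214.6]
tcp_rot: [3.142, -0.0, 2.893]
ft_force: [0.7, -0.3, 1.2]
opening: 1.001
grip_force: 0.0
```

Request:
arm_command(
  targets=[
    [-43, -23, 0, 0, 1],
    [-86, -46, 0, 0, 1],
    [-128, -69, 0, 0, 1],
    [-172, -92, 0, 0, 1],
    [-214, -116, 0, 0, 1],
  ],
)

```text
t: 1.15
eef_pos: [500.8, 283.2, 214.6]
tcp_rot: [3.142, -0.0, 2.893]
ft_force: [0.8, 0.7, -0.4]
opening: 0.999
grip_force: 0.0
```

```bash
python3 - <<'E'
from h import *
c=snap('wrist','w1'); s=env.state(); print(s['eef_pos'],s['tcp_rot'],s['t'])
a=cv2.imread('pics/w1.png'); cv2.imwrite('pics/w1v.png',cv2.convertScaleAbs(a,alpha=1.4))
E
```

```text
[505.20277781 279.0600698  214.36604993] [-3.14096469e+00  1.89391815e-03  2.88988746e+00] 1.2
```

View pics/w1v.png

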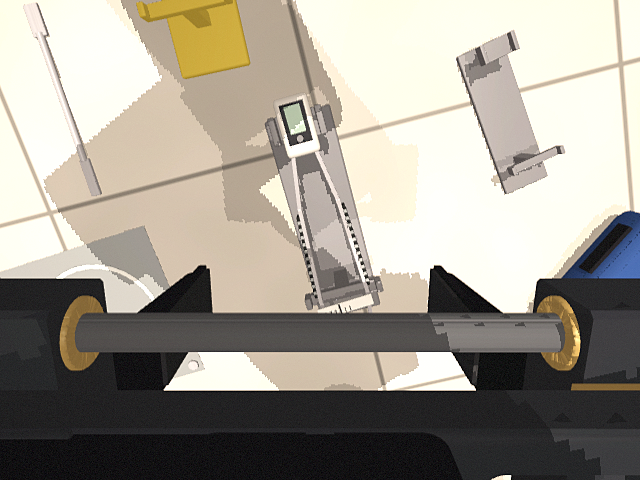

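The wrist view shows the tweezers' head at (297,128) and the ribbed grips centred at (306,253) and (354,240), so the middle of the grips is about (330,247). On to the dish.

Request:
arm_command(
  targets=[
    [-8, -33, 0, 0, 1],
    [-16, -66, 0, 0, 1],
    [-24, -100, 0, 0, 1],
    [-32, -133, 0, 0, 1],
    [-40, -166, 0, 0, 1],
  ],
)

```text
t: 1.7
eef_pos: [497.1, 112.8, 214.5]
tcp_rot: [3.142, -0.0, 2.893]
ft_force: [-0.5, 0.4, 0.1]
opening: 1.0
grip_force: 0.0
```

Request:
arm_command(
  targets=[
    [-8, -33, 0, 0, 1],
    [-16, -66, 0, 0, 1],
    [-24, -100, 0, 0, 1],
    [-32, -133, 0, 0, 1],
    [-40, -166, 0, 0, 1],
  ],
)

```text
t: 2.2
eef_pos: [495.0, -58.0, 214.6]
tcp_rot: [3.142, -0.0, 2.893]
ft_force: [0.7, -0.0, 0.1]
opening: 0.998
grip_force: 0.0
```

Request:
arm_command(
  targets=[
    [-15, -45, 0, 0, 0.69],
    [-30, -90, 0, 0, 0.69],
    [-38, -135, 0, 0, 0.69],
    [-38, -164, 0, 0, 0.69],
    [-38, -164, 0, 0, 0.69],
  ],
)

```text
t: 2.7
eef_pos: [491.0, -227.9, 214.2]
tcp_rot: [-3.141, -0.0, 2.889]
ft_force: [0.7, 0.3, 0.5]
opening: 0.698
grip_force: 0.0
```

```bash
python3 - <<'E'
from h import *
c=snap('wrist','w2'); s=env.state(); print(s['eef_pos'],s['tcp_rot'],s['t'],s['opening'])
d=load('w1')
for u,v in [(297,128),(306,253),(354,240),(330,247)]: print(atz(d,u,v,66))
a=cv2.imread('pics/w2.png'); cv2.imwrite('pics/w2v.png',cv2.convertScaleAbs(a,alpha=0.8))
d=load('w2'); print(proj(d,[491.4,-224.7,28]), [proj(d,[491.4+50*np.cos(k),-224.7+50*np.sin(k),28]).tolist() for k in np.arange(0,6.2,np.pi/2)])
E
```

```text
[ 491.20338381 -226.19056392  214.2136003 ] [ 3.14125643e+00 -6.52177065e-04  2.88994318e+00] 2.75 0.6932055734839836
[427.6 285.8  66. ]
[522.9 267.7  66. ]
[521.9 307.3  66. ]
[522.8 287.5  66. ]
[321.8 213. ] [[335.6, 265.9], [377.7, 198.8], [307.1, 156.6], [266.8, 227.0]]
```

View pics/w2v.png

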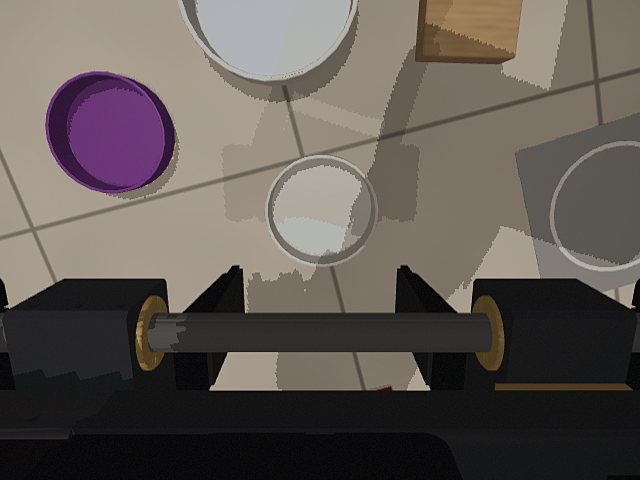

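The rim circle spans columns 265–377 and rows 155–267, centre (321,211), which agrees with the triangulation to about 2 mm. I'll lower narrowed fingers inside the dish and pull it along by its inner wall.

Request:
arm_command(
  targets=[
    [1, 1.5, 40, 0, 0.6],
    [1, 1.5, 80, 0, 0.6],
    [1, 1.5, 120, 0, 0.6],
    [1, 1.5, 150, 0, 0.6],
    [1, 1.5, 170, 0, 0.6],
  ],
)

```text
t: 3.25
eef_pos: [490.7, -221.5, 42.6]
tcp_rot: [3.141, -0.002, 2.894]
ft_force: [0.3, -0.7, 0.1]
opening: 0.595
grip_force: 0.0
```

Request:
arm_command(
  targets=[
    [0, 0, 8, 0, 0.6],
    [0, 0, 16, 0, 0.6],
    [0, 0, 24, 0, 0.6],
    [0, 0, 30, 0, 0.6],
    [0, 0, 30, 0, 0.6],
  ],
)

```text
t: 3.75
eef_pos: [491.1, -223.2, 14.4]
tcp_rot: [3.141, -0.0, 2.893]
ft_force: [-0.8, 0.2, 0.0]
opening: 0.598
grip_force: 0.0
```

Request:
arm_command(
  targets=[
    [0, 0, 0, 0, 0.62],
    [0, 0, 0, 0, 0.64],
    [0, 0, 0, 0, 0.66],
    [0, 0, 0, 0, 0.68],
    [0, 0, 0, 0, 0.68],
  ],
)

```text
t: 4.25
eef_pos: [491.2, -223.3, 14.7]
tcp_rot: [3.142, 0.0, 2.893]
ft_force: [0.6, -0.1, -0.3]
opening: 0.677
grip_force: 0.0
```

```bash
python3 - <<'E'
from h import *
d=load('w2'); print(atz(d,321,211,28))
c=snap('top','top2'); s=env.state(); print(s['eef_pos'],s['tcp_rot'][2],s['ft_force'])
y=s['tcp_rot'][2];X=np.array([np.cos(y),np.sin(y)]);Y=np.array([np.sin(y),-np.cos(y)])
e=np.array([559.5,41])-s['eef_pos'][:2]; print(e@X,e@Y)
E
```

```text
[ 489.5 -224.9   28. ]
[ 491.1297985  -223.29369221   14.69024937] 2.892753079574028 [ 0.09236001 -0.18920818 -0.81999554]
-1.1742185941215242 272.99132112222605
```

Request:
arm_command(
  targets=[
    [0, 6, 0, 0, 0.68],
    [0, 18, 0, 0, 0.68],
    [0, 33, 0, 0, 0.68],
    [0, 48, 0, 0, 0.68],
    [0, 63, 0, 0, 0.68],
  ],
)

```text
t: 4.8
eef_pos: [506.9, -160.5, 14.6]
tcp_rot: [3.141, -0.0, 2.893]
ft_force: [-0.6, -1.4, 0.4]
opening: 0.683
grip_force: 0.7
```

Request:
arm_command(
  targets=[
    [0, 15, 0, 0, 0.68],
    [0, 30, 0, 0, 0.68],
    [0, 45, 0, 0, 0.68],
    [0, 60, 0, 0, 0.68],
    [0, 75, 0, 0, 0.68],
  ],
)

```text
t: 5.3
eef_pos: [525.4, -88.3, 14.6]
tcp_rot: [3.142, 0.0, 2.893]
ft_force: [-1.1, -2.1, -0.2]
opening: 0.677
grip_force: 0.7
```

Request:
arm_command(
  targets=[
    [0, 15, 0, 0, 0.68],
    [0, 30, 0, 0, 0.68],
    [0, 45, 0, 0, 0.68],
    [0, 60, 0, 0, 0.68],
    [0, 75, 0, 0, 0.68],
  ],
)

```text
t: 5.8
eef_pos: [543.8, -15.6, 14.6]
tcp_rot: [3.142, -0.0, 2.893]
ft_force: [-0.0, -1.2, 0.4]
opening: 0.68
grip_force: 0.7
```

Request:
arm_command(
  targets=[
    [-1, 15, 0, 0, 0.68],
    [-1, 30, 0, 0, 0.68],
    [-1, 43, 0, 0, 0.68],
    [-1, 53, 0, 0, 0.68],
    [-1, 61, 0, 0, 0.68],
  ],
)

```text
t: 6.3
eef_pos: [559.7, 42.9, 14.6]
tcp_rot: [3.142, -0.0, 2.893]
ft_force: [-0.3, -1.7, 0.3]
opening: 0.679
grip_force: 0.8
```

Request:
arm_command(
  targets=[
    [0, 1, 0, 0, 0.68],
    [0, 1, 0, 0, 0.65],
    [0, 0, 0, 0, 0.6],
    [0, 0, 0, 0, 0.58],
    [0, 0, 0, 0, 0.58],
  ],
)

```text
t: 6.8
eef_pos: [559.5, 41.7, 14.6]
tcp_rot: [3.141, -0.0, 2.892]
ft_force: [-0.9, -0.7, -0.3]
opening: 0.581
grip_force: 0.0
```

```bash
python3 - <<'E'
from h import *
c=snap('top','top3'); snap('scene','scene3'); s=env.state(); print(s['eef_pos'],s['tcp_rot'][2],s['ft_force'],s['t'])
b=cv2.imread('pics/scene3.png'); a=cv2.imread('pics/top3.png')
can=np.hstack([cv2.resize(a[180:280,275:375],(400,400),interpolation=2),cv2.resize(b[220:320,260:360],(400,400),interpolation=2)])
cv2.imwrite('pics/c3.png',cv2.convertScaleAbs(can,alpha=1.4))
E
```

```text
[559.5678342   41.81839407  14.66068683] 2.8924550597486136 [ 0.37103121 -0.23873678  0.56377349] 6.9
```

View pics/c3.png

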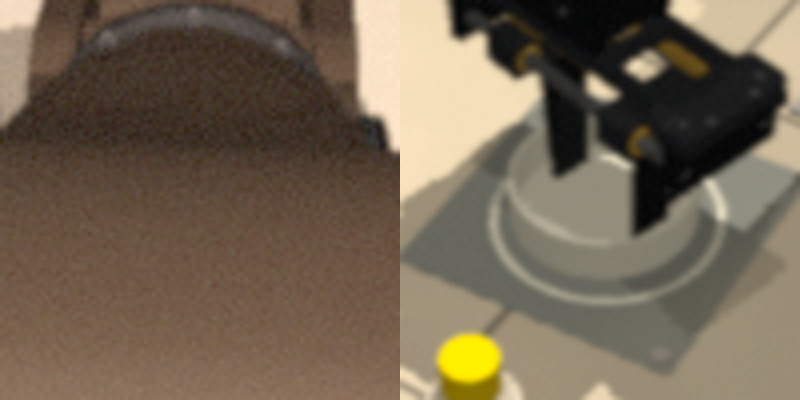

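The dish stands inside the ring with clearance all round (scene crop). I'll rise straight up and go over to the tweezers, turning to line up with them.

Request:
arm_command(
  targets=[
    [0, 0, -15, 0, 0.58],
    [0, 0, -50, 0, 0.58],
    [0, 0, -100, 0, 0.58],
    [0, 0, -150, 0, 0.58],
    [0, 0, -200, 0, 0.58],
  ],
)

```text
t: 7.4
eef_pos: [559.1, 41.9, 216.7]
tcp_rot: [3.142, -0.0, 2.893]
ft_force: [0.7, -0.7, -0.0]
opening: 0.578
grip_force: 0.0
```

Request:
arm_command(
  targets=[
    [12, 40, 0, -3, 0.8],
    [25, 80, 0, -6, 0.8],
    [38, 120, 0, -9, 0.8],
    [51, 160, 0, -12, 0.8],
    [64, 200, 0, -15.5, 0.8],
  ],
)

```text
t: 7.9
eef_pos: [546.4, 253.2, 214.8]
tcp_rot: [3.141, 0.0, -3.118]
ft_force: [0.1, 0.8, -0.1]
opening: 0.799
grip_force: 0.0
```

```bash
python3 - <<'E'
from h import *
s=env.state(); print(s['eef_pos'],s['tcp_rot'],s['t'])
E
```

```text
[546.3681552  253.19603948 214.75994642] [ 3.14147244e+00  1.25143595e-04 -3.11790393e+00] 7.9
```

Request:
arm_command(
  targets=[
    [0, 20, 0, 0, 0.8],
    [0, 34, 0, 0, 0.8],
    [0, 34, 0, 0, 0.8],
    [0, 34, 0, 0, 0.8],
  ],
)

```text
t: 8.3
eef_pos: [546.1, 284.9, 214.5]
tcp_rot: [-3.141, -0.0, -3.12]
ft_force: [0.3, -0.1, 0.1]
opening: 0.798
grip_force: 0.0
```

```bash
python3 - <<'E'
from h import *
c=snap('wrist','w4'); s=env.state(); print(s['eef_pos'],s['tcp_rot'],s['t']); snap('top','top4')
w=cv2.imread('pics/w4.png');a=cv2.imread('pics/top4.png')
can=np.zeros((600,800,3),np.uint8)
can[:480,:]=0
W=cv2.resize(w[0:320,230:420],None,fx=1.875,fy=1.875,interpolation=2); print(W.shape)
can[:600,:W.shape[1]]=W
A=cv2.convertScaleAbs(cv2.resize(a[180:280,275:375],(400,400),interpolation=2),alpha=1.4); can[:400,400:800]=A
cv2.imwrite('pics/c4.png',can)
E
```

```text
[546.17719545 284.56799756 214.59795987] [-3.14139012e+00 -2.22259402e-04 -3.12079891e+00] 8.35
(600, 356, 3)
```

View pics/c4.png

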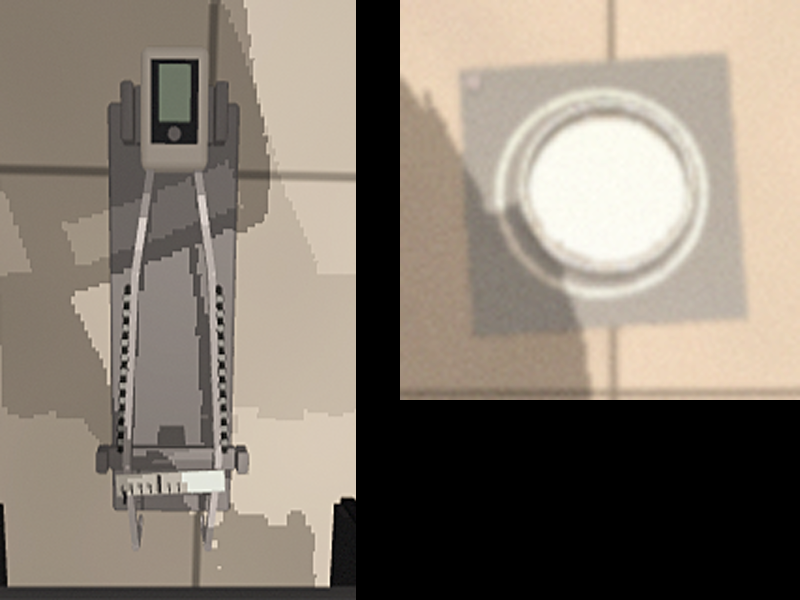

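The dish (top view) has its rim centre at about (326.8,226.6), well inside the ring centred at (325.5,228.3). In the wrist view the middle of the grips is at (322.4,196), the head at (323.3,58.1), and the tips' ends at (303,292) and (341,292).

```bash
python3 - <<'E'
from h import *
t=load('top4');w=load('w4');w1=load('w1');t0=load('top');s0=load('scene')
print('dish',atz(t,326.75,226.6,28),'ring',atz(t,325.5,228.3,0))
print('grips tri w1,w4',tri((w,322.4,196),(w1,330,247)),'head tri w4,top,scene',tri((w,323.3,58.1),(t0,213,283.3),(s0,450.6,258)), 'head w1w4',tri((w,323.3,58.1),(w1,297,128)))
for z in (60,66): print(z,'grips',atz(w,322.4,196,z),'L/R',atz(w,230+124.5/1.875,196,z),atz(w,230+222/1.875,196,z),'head',atz(w,323.3,58.1,z+2),'bar',atz(w,230+171/1.875,258,z),'tips',atz(w,303,292,z),atz(w,341,292,z))
print('ends',[atz(w,322.4,v,66) for v in (152,240)])
E
```

```text
dish [559.1  37.9  28. ] ring [561.2  40.8   0. ]
grips tri w1,w4 [528.  287.4  47.6] head tri w4,top,scene [426.7 285.4  66.1] head w1w4 [427.9 286.2  75.6]
60 grips [526.5 288.   60. ] L/R [527.  267.5  60. ] [526.1 308.4  60. ] head [425.6 286.3  62. ] bar [577.5 288.1  60. ] tips [607.3 273.6  60. ] [606.7 305.3  60. ]
66 grips [525.7 287.9  66. ] L/R [526.1 267.8  66. ] [525.3 308.   66. ] head [426.6 286.3  68. ] bar [575.7 288.1  66. ] tips [605.  273.8  66. ] [604.3 304.9  66. ]
ends [array([492.3, 287.1,  66. ]), array([560.8, 288.7,  66. ])]
```

Request:
arm_command(
  targets=[
    [10, 2, 40, 0.4, 0.8],
    [19, 3.5, 80, 0.4, 0.8],
    [19, 3.5, 110, 0.4, 0.8],
    [19, 3.5, 130, 0.4, 0.8],
    [19, 3.5, 130, 0.4, 0.8],
  ],
)

```text
t: 8.9
eef_pos: [526.1, 287.2, 82.4]
tcp_rot: [-3.14, -0.004, -3.128]
ft_force: [0.6, -0.6, 0.1]
opening: 0.804
grip_force: 0.0
```

```bash
python3 - <<'E'
from h import *
c=snap('wrist','w5'); s=env.state(); print(s['eef_pos'],s['tcp_rot'],s['t'],s['ft_force'])
w=load('w5')
for dy in (-21.6,21.6): print(proj(w,[527,287.8+dy,66]),proj(w,[492,287.4+dy*1.05,66]),proj(w,[426.5,286.2,68]))
cv2.imwrite('pics/w5v.png',c['frame'][:,:,::-1])
E
```

```text
[526.92399468 287.72213911  84.10788426] [-3.14094721e+00 -1.77031083e-03 -3.12810737e+00] 8.95 [ 0.39211514 -0.08182313  0.63701996]
[272.7 279.5] [268.4 206.6] [317.2  51.5]
[363.7 280.7] [368.  207.9] [317.2  51.5]
```

View pics/w5v.png

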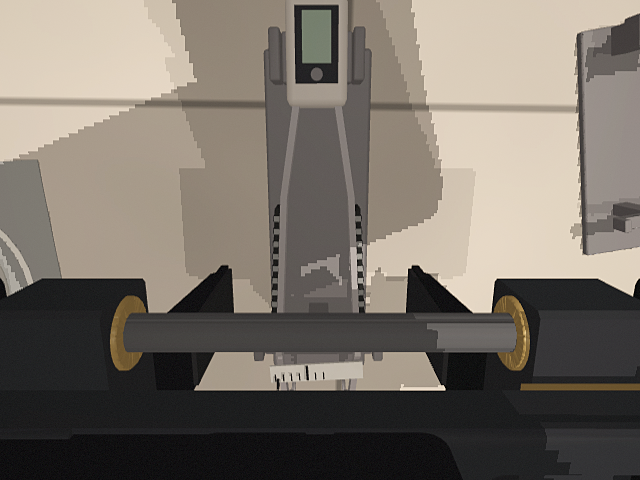

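The wrist view matches the predictions: head (317,50) and rear grip ends at row 206. I'll descend and squeeze to 34 mm (0.358).

Request:
arm_command(
  targets=[
    [0, 0, 15, 0, 0.8],
    [0, 0, 30, 0, 0.7],
    [0, 0, 43.5, 0, 0.6],
    [0, 0, 43.5, 0, 0.55],
    [0, 0, 43.5, 0, 0.5],
  ],
)

```text
t: 9.45
eef_pos: [527.4, 288.7, 41.8]
tcp_rot: [3.141, 0.001, -3.127]
ft_force: [-0.7, 0.2, 0.2]
opening: 0.532
grip_force: 0.0
```

Request:
arm_command(
  targets=[
    [0, 0, 0, 0, 0.46],
    [0, 0, 0, 0, 0.42],
    [0, 0, 0, 0, 0.38],
    [0, 0, 0, 0, 0.358],
    [0, 0, 0, 0, 0.358],
  ],
)

```text
t: 9.95
eef_pos: [527.6, 288.9, 41.9]
tcp_rot: [3.141, 0.002, -3.127]
ft_force: [1.9, -0.5, 6.6]
opening: 0.361
grip_force: 8.0
```

Request:
arm_command(
  targets=[
    [0, 0, -1, 0, 0.358],
    [0, 0, -3, 0, 0.358],
    [0, 0, -6, 0, 0.358],
    [0, 0, -12, 0, 0.358],
    [0, 0, -20, 0, 0.358],
  ],
)

```text
t: 10.45
eef_pos: [526.8, 288.7, 61.4]
tcp_rot: [-3.141, -0.001, -3.127]
ft_force: [-0.9, -1.1, -1.0]
opening: 0.363
grip_force: 6.0
```

```bash
python3 - <<'E'
from h import *
c=snap('wrist','w6'); snap('scene','scene6'); s=env.state(); print(s['eef_pos'],s['tcp_rot'],s['t'],s['ft_force'],s['opening'],s['grip_force'])
w=c['frame'][:,:,::-1]; b=cv2.imread('pics/scene6.png')
can=np.zeros((600,800,3),np.uint8)
can[:300]=cv2.resize(w[320:395,220:420],(800,300),interpolation=2)
can[300:,:400]=cv2.resize(w[:300,120:520],(400,300)); can[300:,400:]=cv2.resize(cv2.convertScaleAbs(b[220:345,370:537],alpha=1.3),(400,300),interpolation=2)
cv2.imwrite('pics/c6.png',can)
E
```

```text
[527.49029168 288.96477081  62.47934725] [ 3.14079362e+00  1.80636897e-03 -3.12683454e+00] 10.55 [ 0.50450624  0.56977092 -0.82742613] 0.36098169193159485 5.972608923912048
```

View pics/c6.png

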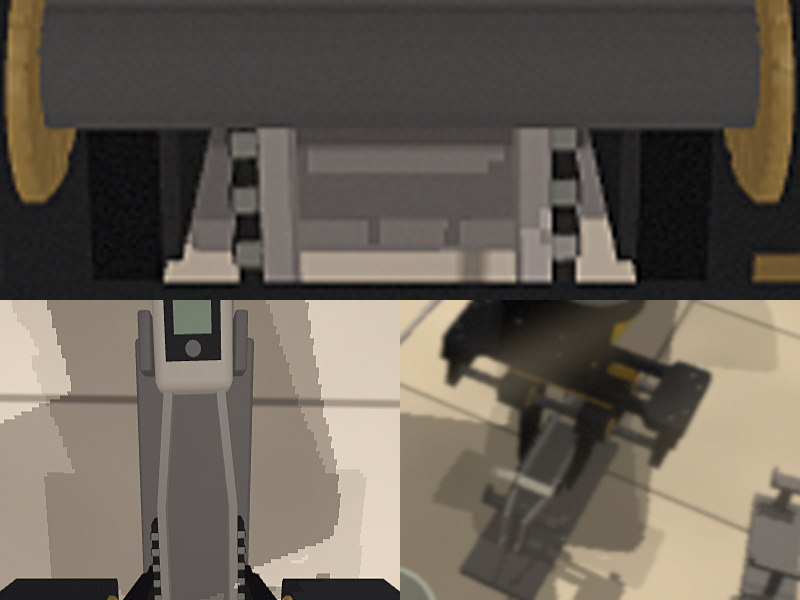

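Held and lifted: both grips sit against the pads and the head is clear of its yoke. Measured opening is 0.361–0.363, about 34.3 mm, so I'll trim slightly, raise and carry over to the dish.

Request:
arm_command(
  targets=[
    [0, 0, -8, 0, 0.357],
    [0, 0, -18, 0, 0.356],
    [0, 0, -30, 0, 0.356],
    [0, 0, -40, 0, 0.356],
    [0, 0, -45, 0, 0.356],
  ],
)

```text
t: 11.05
eef_pos: [527.3, 288.9, 107.7]
tcp_rot: [3.141, 0.002, -3.127]
ft_force: [0.3, 0.1, -0.9]
opening: 0.358
grip_force: 6.1
```

Request:
arm_command(
  targets=[
    [2, -10, 0, 0, 0.356],
    [6, -30, 0, 0, 0.356],
    [11, -55, 0, 0, 0.356],
    [16, -80, 0, 0, 0.356],
    [21, -105, 0, 0, 0.356],
  ],
)

```text
t: 11.55
eef_pos: [506.7, 181.9, 105.8]
tcp_rot: [-3.141, -0.001, -3.127]
ft_force: [0.7, 0.1, -0.3]
opening: 0.355
grip_force: 6.1
```

Request:
arm_command(
  targets=[
    [5, -25, 0, 0, 0.356],
    [10, -50, 0, 0, 0.356],
    [15, -75, 0, 0, 0.356],
    [20, -100, 0, 0, 0.356],
    [25, -122, 0, 0, 0.356],
  ],
)

```text
t: 12.05
eef_pos: [483.4, 59.5, 105.8]
tcp_rot: [3.142, -0.001, -3.127]
ft_force: [0.1, 0.5, -0.9]
opening: 0.359
grip_force: 6.1
```

Request:
arm_command(
  targets=[
    [3, -14, 0, 0, 0.356],
    [4, -22, 0, 0, 0.356],
    [4, -24, 0, 0, 0.356],
    [4, -24, 0, 0, 0.356],
    [4, -24, 0, 0, 0.356],
  ],
)

```text
t: 12.55
eef_pos: [480.8, 37.6, 106.1]
tcp_rot: [3.141, 0.0, -3.126]
ft_force: [-0.1, 0.5, -0.5]
opening: 0.356
grip_force: 6.1
```

```bash
python3 - <<'E'
from h import *
c=snap('wrist','w7'); snap('scene','scene7');snap('top','top7'); s=env.state(); print(s['eef_pos'],s['tcp_rot'],s['t'],s['ft_force'],s['opening'],s['grip_force'])
w=c['frame'][:,:,::-1]
S=load('scene7');T=load('top7');Wd=load('w7')
from scipy.spatial.transform import Rotation as R
p=s['eef_pos']+[0,0,19.]; yaw=s['tcp_rot'][2]+np.pi
def P(x,y,z): return p+R.from_euler('z',yaw).apply([x,y,z])
for n,q in dict(disc=(78,0,-26),bar=(50,0,8),headfront=(-80,0,8),headL=(-80,13,8),headR=(-80,-13,8)).items(): print(n,P(*q).round(1),'scene',proj(S,P(*q)),'top',proj(T,P(*q)),'w',proj(Wd,P(*q)))
# head edge in wrist image
g=cv2.cvtColor(w,cv2.COLOR_BGR2GRAY); 
print('col',g[60:130:2,300].tolist()); print('row80',g[75,262:372:2].tolist())
b=cv2.imread('pics/scene7.png'); u,v=proj(S,P(78,0,-26)).astype(int)
cv2.imwrite('pics/c7.png',cv2.convertScaleAbs(cv2.resize(b[v-55:v+35,u-60:u+60],None,fx=6,fy=6,interpolation=2),alpha=1.5)); print(u-60,v-55)
E
```

```text
[480.71711228  37.53290684 106.08587406] [ 3.14147835e+00  1.83113872e-05 -3.12600200e+00] 12.7 [ 0.49289299 -0.7397164   0.231257  ] 0.35597467423849344 6.092178672552109
disc [558.7  38.7  99.1] scene [310.4 237.9] top [326.3 219.6] w [317.1 433.2]
bar [530.7  38.3 133.1] scene [317.9 216.9] top [326.6 229.1] w [316.6 432.6]
headfront [400.7  36.3 133.1] scene [350.3 184.4] top [328.1 292.5] w [315.6  90.6]
headL [400.5  49.3 133.1] scene [355.6 186.3] top [321.7 292.7] w [355.4  90.6]
headR [400.9  23.3 133.1] scene [345.  182.5] top [334.6 292.4] w [275.8  90.6]
col [40, 239, 212, 223, 223, 231, 151, 155, 157, 157, 156, 151, 149, 145, 138, 130, 121, 174, 200, 200, 199, 201, 158, 137, 137, 138, 137, 139, 136, 139, 136, 137, 136, 136, 137]
row80 [199, 199, 198, 198, 198, 198, 206, 124, 140, 147, 152, 155, 154, 156, 156, 155, 156, 154, 156, 156, 156, 155, 156, 156, 156, 157, 156, 156, 156, 157, 157, 158, 156, 156, 157, 157, 151, 227, 225, 225, 225, 226, 215, 206, 198, 158, 203, 203, 202, 202, 202, 202, 203, 201, 201]
250 182
```

Request:
arm_command(
  targets=[
    [0, 0, 10, 0, 0.356],
    [0, 0, 25, 0, 0.356],
    [0, 0, 40, 0, 0.356],
    [0, 0, 52, 0, 0.356],
    [0, 0, 60, 0, 0.356],
  ],
)

```text
t: 13.2
eef_pos: [480.2, 37.2, 44.7]
tcp_rot: [3.141, -0.001, -3.127]
ft_force: [0.6, 0.6, -0.5]
opening: 0.361
grip_force: 6.1
```

```bash
python3 - <<'E'
from h import *
ims=[]
for i in range(6): ims.append(snap('scene','scene8')['frame'].astype(float))
c=snap('wrist','w8'); s=env.state(); print(s['eef_pos'],s['tcp_rot'],s['t'],s['ft_force'],s['opening'])
b=np.mean(ims,0)[:,:,::-1]
S=load('scene8');p=s['eef_pos']+[0,0,19.];yaw=s['tcp_rot'][2]+np.pi
from scipy.spatial.transform import Rotation as R
def P(x,y,z): return p+R.from_euler('z',yaw).apply([x,y,z])
for n,q in dict(disc=(78,0,-26),dl=(78,5,-26),dr=(78,-5,-26),armendL=(78,8,0),bar=(50,0,8),headfront=(-80,0,8)).items(): print(n,P(*q).round(1),proj(S,P(*q)))
rim=[proj(S,[559+50*np.cos(k),38.5+50*np.sin(k),28]).tolist() for k in np.arange(0,6.2,np.pi/2)]; print(rim)
u,v=260,190
cv2.imwrite('pics/c8.png',np.clip(cv2.resize(b[v:v+100,u:u+130],None,fx=6,fy=6,interpolation=2)*1.3,0,255).astype(np.uint8))
E
```

```text
[480.90751039  37.02877657  46.5823275 ] [ 3.14157020e+00  9.09112165e-04 -3.12679347e+00] 13.55 [-0.85167638 -0.49950984 -1.31828146] 0.35839890677862957
disc [558.9  38.2  39.6] [310.4 259.7]
dl [558.8  43.2  39.6] [312.5 260.6]
dr [559.   33.2  39.6] [308.4 258.8]
armendL [558.8  46.2  65.6] [313.6 251.8]
bar [530.9  37.8  73.6] [317.6 239.6]
headfront [400.9  35.8  73.6] [348.9 206.6]
[[296.8, 278.4], [331.1, 273.1], [323.5, 250.1], [290.7, 254.9]]
```

View pics/c8.png

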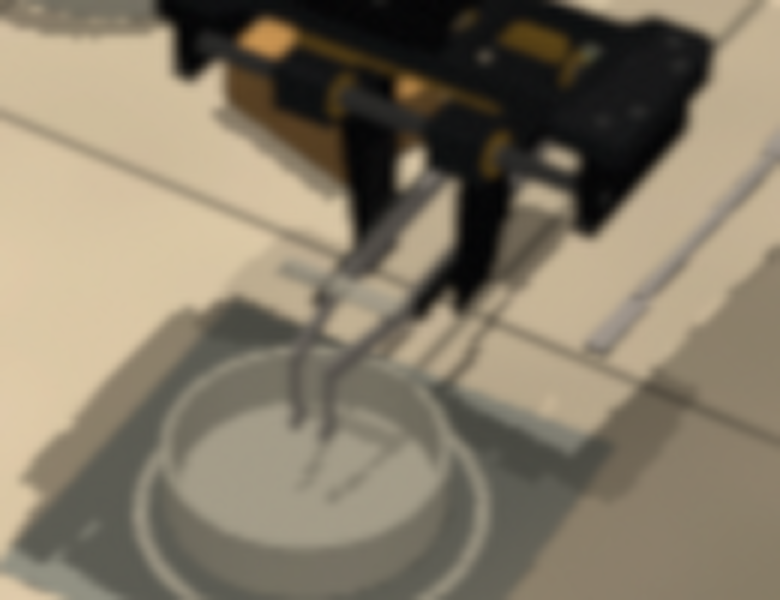

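The discs show at scene (309.5,260) and (314.3,262), with midpoint (311.9,261) against a predicted (310.4,259.7). They are level to about 1°, their spacing matches a 10 mm gap, and they are over the middle of the dish (rim centre 311,264.4). I'll lower the last 24 mm gently.

Request:
arm_command(
  targets=[
    [0, -1, 4, 0, 0.356],
    [0, -2, 9, 0, 0.356],
    [0, -2, 14, 0, 0.356],
    [0, -2, 18, 0, 0.356],
    [0, -2, 21, 0, 0.356],
  ],
)

```text
t: 14.05
eef_pos: [480.6, 35.0, 24.6]
tcp_rot: [3.141, -0.0, -3.127]
ft_force: [0.2, 1.0, 0.1]
opening: 0.357
grip_force: 6.1
```

Request:
arm_command(
  targets=[
    [0, 0, 2, 0, 0.356],
    [0, 0, 3, 0, 0.356],
    [0, 0, 3, 0, 0.356],
    [0, 0, 3, 0, 0.356],
    [0, 0, 3, 0, 0.356],
  ],
)

```text
t: 14.55
eef_pos: [480.8, 35.0, 22.3]
tcp_rot: [3.142, 0.0, -3.127]
ft_force: [-0.5, -0.7, -0.7]
opening: 0.359
grip_force: 6.1
```

```bash
python3 - <<'E'
from h import *
o=[];z=[];f=[];ims=[]
for i in range(8):
    c=snap('scene','scene9'); ims.append(c['frame'].astype(float)); s=env.state(); o.append(s['opening']);z.append(s['eef_pos']);f.append(s['ft_force'])
print(np.mean(o)*95,np.std(o)*95,np.mean(z,0),s['tcp_rot'],np.mean(f,0),s['grip_force'],s['t'])
S=load('scene9');p=np.mean(z,0)
print('pred disc',proj(S,p+[78,1,-7]))
g=np.mean(ims,0).mean(2)[258:280,300:326].astype(int)
for r in g: print(' '.join('%3d'%k for k in r))
E
```

```text
33.837078789926245 0.2258727865075775 [480.74578513  35.01278457  22.19437146] [ 3.14150940e+00  5.67876313e-05 -3.12683258e+00] [ 0.02695161 -0.25854528 -0.64206993] 6.0922689735889435 14.95
pred disc [309.7 267.7]
 95 100 105 109 112 112 104  85  72  82  92  95  95  93  86  75  68  72  86  99 101  97  92  87  84  82
110 113 115 116 117 117 110  91  80  95 103 101  92  82  73  68  72  86 100 109 111 111 107  99  91  86
116 117 118 118 118 118 112  94  84 100 112 111  98  79  68  72  83  92  97 101 107 111 111 110 106  98
118 118 118 118 118 117 113  95  84 100 114 115 103  83  74  85  94  95  96  96  98 100 101 106 110 108
118 118 118 118 118 118 113  95  83 100 114 115 103  84  80  97 104 102 100  98  96  95  96  98 101 105
118 118 118 118 118 118 113  95  82  99 113 114 100  81  84 103 113 114 112 107 102  98  96  95  96  98
118 118 118 118 118 117 113  95  80  94 110 110  96  80  85 104 115 117 117 115 112 106  99  96  96 101
118 118 118 118 118 118 113  97  79  82  98 102  93  80  85 105 115 117 118 118 116 111 103 100 103 109
118 118 118 118 118 118 114  99  79  74  88  98  95 
[... 703 characters left out ...]
 118 117 117 118 116 108 103 103 109 115 117 118 118 118 118 118 118 118 118
118 118 118 118 118 118 118 118 118 118 118 116 111 110 113 115 117 117 117 118 118 118 118 117 118 118
118 118 118 118 118 118 118 118 118 118 118 117 116 116 117 117 118 118 118 118 118 118 117 118 118 117
118 117 117 118 118 118 118 117 118 118 118 118 118 118 117 118 118 118 118 118 118 118 118 117 117 115
117 117 118 118 118 118 118 118 117 118 118 118 118 118 118 118 118 118 118 118 117 117 117 115 111 105
114 116 117 117 117 117 117 118 118 118 118 118 118 118 117 117 117 117 117 116 115 114 111 106  98  91
104 109 111 113 114 115 116 117 117 117 117 117 117 117 117 116 115 113 112 111 107 102  97  91  88  85
```

The discs are at (308.5,267) and (313.5,268), clear of the floor and their shadows, with no contact force. Width is 33.84 mm, so I'll set exactly 34 mm and hold steady.

Request:
arm_command(
  targets=[
    [0, 0, 0, 0, 0.358],
    [0, 0, 0, 0, 0.358],
    [0, 0, 0, 0, 0.358],
    [0, 0, 0, 0, 0.358],
    [0, 0, 0, 0, 0.358],
  ],
)

```text
t: 15.45
eef_pos: [480.7, 35.0, 22.1]
tcp_rot: [3.142, 0.0, -3.127]
ft_force: [-0.2, -0.4, -0.3]
opening: 0.358
grip_force: 6.0
```

Request:
arm_command(
  targets=[
    [0, 0, 0, 0, 0.358],
    [0, 0, 0, 0, 0.358],
    [0, 0, 0, 0, 0.358],
    [0, 0, 0, 0, 0.358],
    [0, 0, 0, 0, 0.358],
  ],
)

```text
t: 15.95
eef_pos: [480.7, 35.0, 22.1]
tcp_rot: [3.142, 0.0, -3.127]
ft_force: [-1.0, 0.9, -1.3]
opening: 0.357
grip_force: 6.0
```

Request:
arm_command(
  targets=[
    [0, 0, 0, 0, 0.358],
    [0, 0, 0, 0, 0.358],
    [0, 0, 0, 0, 0.358],
    [0, 0, 0, 0, 0.358],
    [0, 0, 0, 0, 0.358],
  ],
)

```text
t: 16.45
eef_pos: [480.7, 35.0, 22.1]
tcp_rot: [3.142, 0.0, -3.127]
ft_force: [-0.7, 0.1, 0.2]
opening: 0.359
grip_force: 6.0
```

Request:
arm_command(
  targets=[
    [0, 0, 0, 0, 0.358],
    [0, 0, 0, 0, 0.358],
    [0, 0, 0, 0, 0.358],
    [0, 0, 0, 0, 0.358],
    [0, 0, 0, 0, 0.358],
  ],
)

```text
t: 16.95
eef_pos: [480.7, 35.0, 22.1]
tcp_rot: [3.141, 0.0, -3.127]
ft_force: [0.0, 0.2, 0.1]
opening: 0.358
grip_force: 6.0
```

Request:
arm_command(
  targets=[
    [0, 0, 0, 0, 0.358],
    [0, 0, 0, 0, 0.358],
    [0, 0, 0, 0, 0.358],
    [0, 0, 0, 0, 0.358],
    [0, 0, 0, 0, 0.358],
  ],
)

```text
t: 17.45
eef_pos: [480.7, 35.0, 22.1]
tcp_rot: [3.142, 0.0, -3.127]
ft_force: [-0.2, 0.7, -0.6]
opening: 0.359
grip_force: 6.0
```

Request:
arm_command(
  targets=[
    [0, 0, 0, 0, 0.358],
    [0, 0, 0, 0, 0.358],
    [0, 0, 0, 0, 0.358],
    [0, 0, 0, 0, 0.358],
    [0, 0, 0, 0, 0.358],
  ],
)

```text
t: 17.95
eef_pos: [480.7, 35.0, 22.1]
tcp_rot: [3.142, 0.0, -3.127]
ft_force: [-0.6, -0.7, -0.7]
opening: 0.357
grip_force: 6.0
```

```bash
python3 - <<'E'
from h import *
o=[]
for i in range(8): snap('scene'); o.append(env.state()['opening'])
s=env.state(); print(np.mean(o)*95,s['eef_pos'],s['ft_force'],s['grip_force'],s['t'])
print(env.job_done())
E
```

```text
34.006505094848315 [480.69272122  35.01583613  22.11348876] [0.6195825  0.51796302 0.41393728] 5.972695425152779 18.35
the job is handed in; nothing more can be done
None
```

The job is handed in at 18.35 s: the dish stands inside the ring, and the tweezer electrode is held about level with its discs down in the middle of the dish, touching nothing, steady for over 3 s at 34.0 mm grip width (a 10 mm disc gap, taken from the width because the scale line was out of the cameras' sight).

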